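# Stroke the vial box lids shut

## Robot

A 6-joint arm with a two-finger parallel gripper is mounted at the origin on the work surface. World frame = base frame: x ahead of the robot, y to its left, z up, the work surface at z = 0. Lengths are in m, angles in rad, forces in N, time in s.
With the tool pointing down it reaches from about 0.3 to 0.75 m from the base axis. Payload 8.5 kg.
Tool frame: the origin (TCP) lies at the very end of the fingers, on their centre line; the grasp point (between the pads) lies 19 mm behind it; z points along the fingers, y is the line along which they close (so a half turn about z gives the same grasp; the last joint's range is limited). The gripper opens to 85 mm and grips with 20 to 120 N. Pads are 22 mm wide; open, the fingers measure 114 mm over their backs; the gripper's body (76 mm by 85 mm) begins 54 mm behind the grasp point. The pads swing forward as they close: fully open they stand 13 mm farther back than shut.
Start: joints at [0.888, 0.381, 1.297, -0, 1.464, -0.215], TCP at [0.248, 0.491, 0.231] pointing down, gripper open.
Joint ranges: [-3.11, 3.11], [-0.89, 2.33], [0.22, 2.48], [-1.42, 4.56], [0.17, 2.85], [-2.88, 2.88]. Speed limits (rad/s): [2.39, 2.39, 3.14, 3.14, 3.14, 3.14].

## Interface

Orientations are given as a rotation vector (axis times angle).
In Python, from rig import arm, vision, order gives the robot as it stands.
- The arm moves only by the tool drive_tool, never from a script. Its argument "rows" is a list of rows, each a list of 6 numbers: the shift along the tool's x, y, z in mm, then the turn, a rotation vector about the tool's x, y, z in degrees. In form: [[tx, ty, tz, rx, ry, rz], ...]. A call has 1 to 12 rows; each row shifts and turns the commanded pose from where the row before left it, along the tool's axes as they then stand; what a row does not reach is not made up. A row lasts 1/10 s, in which the tool goes at most 50 mm and 8.59 degrees, less where a joint would pass 70% of its speed; a pose out of reach is approached as far as the arm can. A call with a gripper value outside its range is refused whole. "hand" is the closure in counts, from 0 (fully open) to 255 (shut), set as the call begins (left out, the last holds). The fingers move at their own pace and stop on an object; "force" is the grip in N (left out, the last holds). Time passes only in rows, so rows that do not move let the fingers close. It gives the time, the measured TCP pose, the force, the opening and the grip force at its end, in the units of the state.
- arm.get_state(): the state, without advancing time (a new reading comes with each control period).
- vision.camera(name): name is "scene" or "top" or "wrist"; returns a dict with "img" (384x512x3 uint8, blue, green, red), "K" (3x3 intrinsics, pixels), "distortion" ([k1, k2, p1, p2, k3] as OpenCV has them; the pictures are not rectified), "R" (3x3) and "t" (3): a world point X has camera coordinates R X + t. Camera axes: x right, y down, z forward; pixel columns grow to the right and rows downward; lengths in m; the calibration is good to about 2 mm. A picture is of the moment at which its call begins. There is no depth.
- order.hand_in(): hands the job in; it is judged then, once.
The state is a dict: "clock": time; "joint_positions": joint angles; "joint_velocities": joint speeds; "joint_torque": joint torques, N m; "tool_pos": TCP position; "tcp_rot": TCP orientation; "force": force on the tool from outside, world axes, zero at the start; "moment": the same for the moment, N m; "gripper_width": opening from 0.0 (shut) to 1.0 (fully open); "gripper_force": force on a finger pad.
Only numpy, scipy, OpenCV 4.12 (cv2) and the standard library are available. Lean on these libraries where they do the work, as an engineer would, in place of code of your own. Each camera call takes 0.05 s, during which the arm holds its last target. There are 200 camera calls.

## Task

Run a fingertip lightly along the row of ajar blue lids, from the red end of their box to the other end, so that they fold down one after another and all four end up fully shut, then take the hand away. The box stays standing where it is: do not pick it up, tip it or shove it along. Leave the white-lidded box with its lids ajar, and everything else on the bench, undisturbed.

Things in the scene. Friction and masses are not known exactly. Their poses are not given: they have to be found in the camera images.
- bluebox: grey vial box with four blue lids. Loose, about 0.8 kg, upright on the bench; outside 46 mm (its x) by 208 mm (its y), walls 44 mm high. Origin: centre of underside, z up. Cells in a row along y, centred at -60, -20, 20, 60 mm. End ledges, 24 mm long, 45 mm high: red at y = -104 to -80 mm (start end), grey at the other end. A shut lid's flat top lies 48 mm above the origin
- blue1 (a joint): blue lid 1, counted from the red end: plate 44 x 37 mm, 3 mm thick, hinged at its edge nearer the red end (hinge parallel to the box's x at its y = -79 mm, 43 mm up), free edge toward the grey end. Rad: 0 shut flat (hard stop), more as the free edge rises; starts at 0.3 to 0.6. Stiff hinge (0.006 N m), stays where left; a fingertip moving from the red end at shut-lid height folds it down
- blue2 (a joint): blue lid 2, counted from the red end: plate 44 x 37 mm, 3 mm thick, hinged at its edge nearer the red end (hinge parallel to the box's x at its y = -39 mm, 43 mm up), free edge toward the grey end. Rad: 0 shut flat (hard stop), more as the free edge rises; starts at 0.3 to 0.6. Stiff hinge (0.006 N m), stays where left; a fingertip moving from the red end at shut-lid height folds it down
- blue3 (a joint): blue lid 3, counted from the red end: plate 44 x 37 mm, 3 mm thick, hinged at its edge nearer the red end (hinge parallel to the box's x at its y = 1 mm, 43 mm up), free edge toward the grey end. Rad: 0 shut flat (hard stop), more as the free edge rises; starts at 0.3 to 0.6. Stiff hinge (0.006 N m), stays where left; a fingertip moving from the red end at shut-lid height folds it down
- blue4 (a joint): blue lid 4, counted from the red end: plate 44 x 37 mm, 3 mm thick, hinged at its edge nearer the red end (hinge parallel to the box's x at its y = 41 mm, 43 mm up), free edge toward the grey end. Rad: 0 shut flat (hard stop), more as the free edge rises; starts at 0.3 to 0.6. Stiff hinge (0.006 N m), stays where left; a fingertip moving from the red end at shut-lid height folds it down
- whitebox: a second box, the same in size and build, but with white lids (hinged at the end with the green ledge): to be left as it is, lids ajar. Origin: centre of the underside
- white1_edge (a point): middle of the free upper edge of white lid 1 (counted from the green end)
- white2_edge (a point): middle of the free upper edge of white lid 2 (counted from the green end)
- white3_edge (a point): middle of the free upper edge of white lid 3 (counted from the green end)
- white4_edge (a point): middle of the free upper edge of white lid 4 (counted from the green end)
- medium_bottle: bystander: amber medium bottle with orange cap, 64 mm across, 150 mm tall, loose. Origin: centre of the underside
- dish: bystander: round clear culture dish with lid, 91 mm across, 18 mm tall, loose. Origin: centre of the underside
- jar: bystander: clear jar with blue cap, 56 mm across, 70 mm tall, loose. Origin: centre of the underside
- beaker: bystander: small open glass beaker, 68 mm across, 85 mm tall, loose. Origin: centre of the underside
- vial: bystander: small amber vial with white cap, 20 mm across, 40 mm tall, loose, standing between the two boxes. Origin: centre of the underside
- marker: bystander: marker pen lying flat, about 135 mm long and 15 mm thick, loose, between the robot and the gap of the boxes. Origin: centre of the underside
- timer: bystander: white bench timer lying flat, 50 x 65 x 20 mm, loose. Origin: centre of the underside

How it is judged:
By the outcome, as a careful person would: the job done as asked, in the order asked, and still so for the second after the job is handed in, with the robot touching nothing.
It also fails if it takes over 42 s, if anything falls off the work surface, if the arm or the gripper's body presses on something with over 40 N, if the wrist force passes 120 N, or if a joint passes its speed limit or range.

## Working session

There is one attempt and no reset: what is moved stays moved. The work goes in short steps, Python scripts to look and compute and a tool call to move; the robot and the scene stay as the last step left them, time stands still between calls to the robot, and variables do not carry over. Pictures are saved under pics/ and viewed, at most 10 in all, crops included, and the job is handed in when it is done.

Besides the shell and the picture viewer there is one more tool, called after "Request:" as a command line: name --pt "numbers of a row" for each row, then --argument value for the rest. drive_tool: Moves the arm, as the interface text tells. Its arguments: {"type":"object","properties":{"rows":{"type":"array","items":{"type":"array","items":{"type":"number"}}},"hand":{"type":"number"},"force":{"type":"number"}},"required":["rows"]}

```bash
mkdir -p pics; ls
python3 - <<'E'
from rig import arm, vision
import cv2,numpy as np
s=arm.get_state();print({k:np.round(s[k],3).tolist() for k in s})
for n in("top","scene"):
    c=vision.camera(n);cv2.imwrite(f"pics/{n}0.png",c["img"]);np.savez(f"{n}0.npz",**{k:np.array(c[k]) for k in c})
    print(n,c["K"],c["distortion"],c["R"],c["t"])
E
```

```text
pics
{'clock': 0.0, 'joint_positions': [0.888, 0.381, 1.298, 0.0, 1.464, -0.215], 'joint_velocities': [-0.001, 0.001, -0.0, 0.001, -0.001, -0.001], 'joint_torque': [0.004, -44.846, -23.129, -0.0, 0.005, 0.0], 'tool_pos': [0.248, 0.491, 0.231], 'tcp_rot': [-0.728, -3.055, 0.002], 'force': [-0.058, 0.336, -0.995], 'moment': [0.012, -0.024, -0.029], 'gripper_force': 0.0, 'gripper_width': 0.998}
top [[382.10880541   0.         258.88231898]
 [  0.         382.10880541 192.45202889]
 [  0.           0.           1.        ]] [-0.05673823  0.          0.          0.          0.        ] [[-0.11700458 -0.99312871  0.00230106]
 [-0.97283072  0.1141465  -0.20142233]
 [ 0.19977564 -0.02580587 -0.97950179]] [0.10739459 0.579008   1.07171775]
scene [[365.53246497   0.         260.63834906]
 [  0.         365.53246497 189.12558641]
 [  0.           0.           1.        ]] [0.01255276 0.         0.         0.         0.        ] [[-0.88043726  0.47414941 -0.00354569]
 [ 0.35636575  0.65675769 -0.66458467]
 [-0.31278377 -0.58638867 -0.74720456]] [ 0.50334042 -0.22364972  1.08542675]
```

View pics/top0.png

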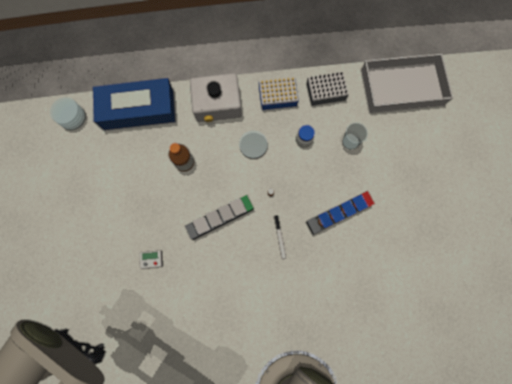

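View pics/scene0.png

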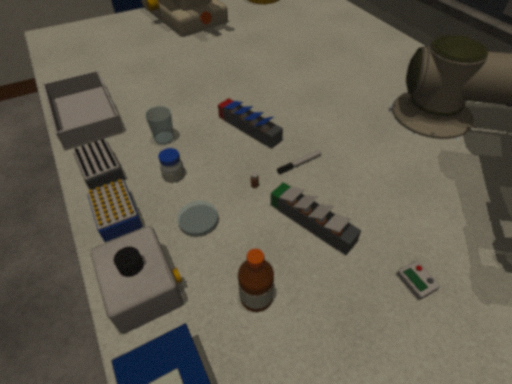

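Top view: the blue box runs from grey (312,226) to red (367,199). The white box is at (220,217), the vial at (270,193) and the marker at (280,237). The scene view agrees, and the area around the blue box is clear.

```bash
cat > h.py <<'E'
import cv2,numpy as np
def ray(c,uv,z):
    p=cv2.undistortPoints(np.array(uv,float).reshape(-1,1,2),c["K"],c["distortion"]).reshape(-1,2)
    d=np.c_[p,np.ones(len(p))]@c["R"]; o=-c["R"].T@c["t"]
    return o+d*((z-o[2])/d[:,2:])
def red(img):
    h=cv2.cvtColor(img,cv2.COLOR_BGR2HSV)
    return cv2.inRange(h,(0,150,90),(6,255,255))|cv2.inRange(h,(172,150,90),(180,255,255))
E
python3 - <<'E'
from h import *
for n,roi in(("top",(295,180,385,240)),("scene",(205,90,300,155))):
    c=np.load(n+"0.npz");x0,y0,x1,y1=roi
    im=c["img"][y0:y1,x0:x1]
    m=red(im); ys,xs=np.nonzero(m)
    uv=[xs.mean()+x0,ys.mean()+y0]; print(n,"red",len(xs),uv,ray(c,[uv],.045).round(4))
    h=cv2.cvtColor(im,cv2.COLOR_BGR2HSV)
    b=cv2.inRange(h,(100,140,50),(130,255,255)); 
    k,_,st,ce=cv2.connectedComponentsWithStats(b)
    for i in range(1,k):
        if st[i,4]>8: print("blue",st[i,4],ce[i]+[x0,y0],ray(c,[ce[i]+[x0,y0]],.052).round(4))
    cv2.imwrite(f"pics/{n}crop.png",cv2.resize(im,None,fx=6,fy=6,interpolation=cv2.INTER_CUBIC))
    if n=="top":
        g=cv2.cvtColor(im,cv2.COLOR_BGR2GRAY);d=((g<85)|(b>0)|(m>0)).astype(np.uint8)
        cs=max(cv2.findContours(d,0,2)[0],key=cv2.contourArea);r=cv2.minAreaRect(cs);print(r, ray(c,cv2.boxPoints(r)+[x0,y0],.045).round(4))
E
```

```text
top red 76 [np.float64(367.6842105263158), np.float64(198.4736842105263)] [[ 0.534  -0.2835  0.045 ]]
blue 120 [359.34166667 202.675     ] [[ 0.5233 -0.2542  0.052 ]]
blue 124 [348.35483871 208.18548387] [[ 0.5108 -0.2189  0.052 ]]
blue 125 [336.48  213.872] [[ 0.4982 -0.1811  0.052 ]]
blue 113 [325.48672566 219.55752212] [[ 0.4853 -0.1462  0.052 ]]
((48.70000457763672, 30.89999771118164), (14.758047103881836, 59.479408264160156), 63.43495178222656) [[ 0.496  -0.1139  0.045 ]
 [ 0.5569 -0.2854  0.045 ]
 [ 0.5147 -0.2983  0.045 ]
 [ 0.4549 -0.1276  0.045 ]]
scene red 49 [np.float64(224.9591836734694), np.float64(102.57142857142857)] [[ 0.5355 -0.2828  0.045 ]]
blue 50 [232.7  104.98] [[ 0.5249 -0.2526  0.052 ]]
blue 51 [241.58823529 110.37254902] [[ 0.514  -0.2181  0.052 ]]
blue 60 [252.51666667 115.96666667] [[ 0.499  -0.1812  0.052 ]]
blue 39 [262.61538462 121.48717949] [[ 0.4863 -0.1469  0.052 ]]
```

```bash
python3 -c "
import cv2,numpy as np
a=cv2.imread('pics/topcrop.png');b=cv2.imread('pics/scenecrop.png')
print(a.shape,b.shape)"
```

```text
(360, 540, 3) (390, 570, 3)
```

View pics/topcrop.png

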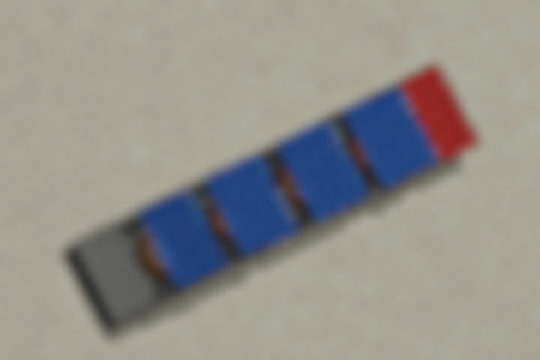

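Request:
drive_tool --pt "-30 -28 0 0 0 0" --pt "-30 -28 0 0 0 0" --pt "-30 -28 0 0 0 0" --pt "-30 -28 0 0 0 0" --pt "-30 -28 0 0 0 0" --pt "-30 -28 0 0 0 0" --pt "-30 -28 0 0 0 0" --pt "-30 -28 0 0 0 0" --pt "-30 -28 0 0 0 0" --pt "-30 -28 0 0 0 0" --pt "-30 -28 0 0 0 0" --pt "-30 -28 0 0 0 0" --hand 255 --force 20

```text
clock: 1.3
tool_pos: [0.4179, 0.027, 0.2313]
tcp_rot: [-0.728, -3.056, -0.0]
force: [1.4, 0.6, -0.1]
gripper_width: 0.002
gripper_force: 0.0
```

Request:
drive_tool --pt "-30 -28 0 0 0 0" --pt "-30 -28 0 0 0 0" --pt "-30 -28 0 0 0 0" --pt "-30 -28 0 0 0 0" --pt "-30 -28 0 0 0 0" --pt "-30 -28 0 0 0 0" --pt "0 0 0 0 0 7.3" --pt "0 0 0 0 0 7.3" --pt "0 0 0 0 0 7.3" --pt "0 0 0 0 0 7.3" --pt "0 0 0 0 0 7.3" --pt "0 0 0 0 0 7.2"

```text
clock: 2.5
tool_pos: [0.5026, -0.2024, 0.2309]
tcp_rot: [-1.819, -2.56, 0.0]
force: [-0.0, 0.7, 0.5]
gripper_width: 0.001
gripper_force: 0.0
```

Request:
drive_tool --pt "0 0 0 0 0 0" --pt "0 0 0 0 0 0" --pt "0 0 0 0 0 0"

```text
clock: 2.8
tool_pos: [0.5027, -0.2024, 0.2312]
tcp_rot: [-1.81, -2.567, 0.0]
force: [0.1, -0.5, 0.0]
gripper_width: -0.001
gripper_force: 0.0
```

```bash
cat > look.py <<'E'
import sys
from h import *
from rig import arm, vision
c=vision.camera(sys.argv[1]);cv2.imwrite(f"pics/{sys.argv[2]}.png",c["img"]);np.savez(sys.argv[2]+".npz",**{k:np.array(c[k]) for k in c})
im=c["img"]
h=cv2.cvtColor(im,cv2.COLOR_BGR2HSV)
for nm,m,z in(("red",red(im),.045),("blue",cv2.inRange(h,(105,140,50),(130,255,255)),.048)):
    k,_,st,ce=cv2.connectedComponentsWithStats(m)
    for i in range(1,k):
        if st[i,4]>30: print(nm,st[i].tolist(),ce[i].round(1),ray(c,[ce[i]],z).round(4))
s=arm.get_state();print({k:np.round(s[k],4).tolist() for k in("clock","tool_pos","tcp_rot","force","gripper_width","joint_positions")})
E
python3 look.py wrist w1
```

```text
blue [240, 91, 46, 33, 1383] [262.4 106.7] [[ 0.484  -0.1425  0.048 ]]
blue [241, 130, 43, 32, 1275] [262.2 145.6] [[ 0.4971 -0.1792  0.048 ]]
blue [490, 159, 22, 46, 701] [502.8 181.2] [[ 0.7519 -0.1287  0.048 ]]
blue [242, 171, 41, 27, 1083] [261.7 184. ] [[ 0.5104 -0.2181  0.048 ]]
blue [242, 205, 40, 27, 913] [261.6 216.7] [[ 0.5229 -0.2533  0.048 ]]
{'clock': 2.85, 'tool_pos': [0.5027, -0.2024, 0.2313], 'tcp_rot': [-1.8107, -2.567, 0.0], 'force': [-0.2211, 0.7972, 0.1578], 'gripper_width': -0.0009, 'joint_positions': [-0.6014, 0.3665, 1.3198, -0.0, 1.4554, -0.9436]}
```

View pics/w1.png

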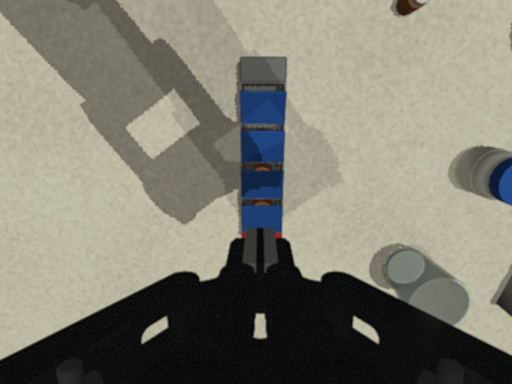

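Wrist view: the box stands vertically in the image at columns 241–286, aligned with the tool x axis. The fingertip is at column 262, so it is centred, and the red end is hidden under it at (262,236).

Request:
drive_tool --pt "-23 2.5 0 0 0 0" --pt "-23 0 0 0 0 0" --pt "-23 0 0 0 0 0" --pt "-23 0 0 0 0 0" --pt "0 0 35 0 0 0" --pt "0 0 35 0 0 0" --pt "0 0 35 0 0 0" --pt "0 0 30 0 0 0" --pt "0 0 20 0 0 0" --pt "0 0 10 0 0 0" --pt "0 0 0 0 0 0" --pt "0 0 0 0 0 0"

```text
clock: 4.05
tool_pos: [0.5362, -0.2887, 0.0673]
tcp_rot: [1.812, 2.565, -0.0]
force: [0.2, 0.2, -0.1]
gripper_width: 0.003
gripper_force: 0.0
```

```bash
python3 look.py wrist w2
```

```text
red [218, 198, 81, 37, 2635] [257.5 214.7] [[ 0.5323 -0.2815  0.045 ]]
blue [210, 0, 98, 35, 3218] [258.6  16.4] [[ 0.4999 -0.1879  0.048 ]]
blue [209, 43, 99, 78, 7099] [258.3  80.6] [[ 0.5092 -0.2145  0.048 ]]
blue [214, 132, 90, 64, 5327] [258.1 163. ] [[ 0.5227 -0.2531  0.048 ]]
{'clock': 4.1, 'tool_pos': [0.5363, -0.2888, 0.0676], 'tcp_rot': [1.8114, 2.564, -0.0003], 'force': [0.1433, 0.4883, -0.3752], 'gripper_width': 0.004, 'joint_positions': [-0.688, 0.6356, 1.3555, -0.0, 1.1482, -1.0287]}
```

View pics/w2.png

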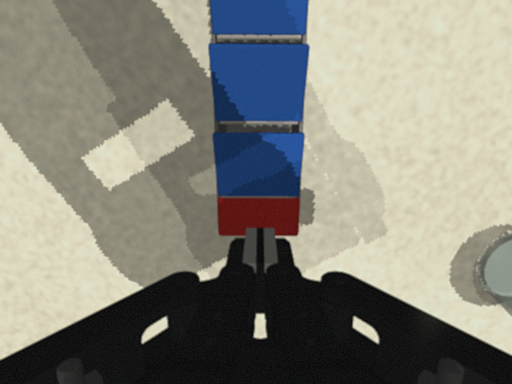

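The fingertip at (260,228) is over the red ledge (rows 198–235), centred to about 2 mm, and lid 1 starts just ahead at row 196. Now I'll lower to just above shut-lid height.

Request:
drive_tool --pt "0 0 8 0 0 0" --pt "0 0 6 0 0 0" --pt "0 0 3 0 0 0" --pt "0 0 2 0 0 0" --pt "0 0 0 0 0 0" --pt "0 0 0 0 0 0" --pt "0 0 0 0 0 0" --pt "0 0 0 0 0 0"

```text
clock: 4.9
tool_pos: [0.5358, -0.2884, 0.0475]
tcp_rot: [1.813, 2.565, -0.0]
force: [0.9, -0.6, 0.6]
gripper_width: -0.001
gripper_force: 0.0
```

Request:
drive_tool --pt "4 0 -0.5 0 0 0" --pt "4 0 0 0 0 0" --pt "4 0 0 0 0 0" --pt "4 0 0 0 0 0" --pt "4 0 0 0 0 0" --pt "4 0 0 0 0 0" --pt "4 0 0 0 0 0" --pt "4 0 0 0 0 0" --pt "4 0 0 0 0 0"

```text
clock: 5.8
tool_pos: [0.5236, -0.254, 0.0478]
tcp_rot: [-1.813, -2.565, -0.0]
force: [-0.8, -0.4, 0.5]
gripper_width: 0.002
gripper_force: 0.1
```

```bash
python3 look.py top t2
```

```text
blue [94, 79, 78, 44, 1974] [133.  101.6] [[0.9285 0.4007 0.048 ]]
blue [263, 103, 33, 6, 95] [278.8 105.4] [[ 0.8601 -0.0561  0.048 ]]
blue [299, 126, 15, 15, 163] [306.  132.8] [[ 0.76   -0.1283  0.048 ]]
blue [330, 207, 13, 15, 120] [336.4 213.8] [[ 0.499  -0.1818  0.048 ]]
{'clock': 5.85, 'tool_pos': [0.5234, -0.2535, 0.0478], 'tcp_rot': [-1.8124, -2.5652, -0.0002], 'force': [-0.0766, 1.1177, -0.0828], 'gripper_width': 0.003, 'joint_positions': [-0.6545, 0.6235, 1.4563, 0.0001, 1.0625, -0.9952]}
```

Force is about 1 N and the box is unmoved, since lid 3 is still at (336,214). I'll carry on.

Request:
drive_tool --pt "4 0 0 0 0 0" --pt "4 0 0 0 0 0" --pt "4 0 0 0 0 0" --pt "4 0 0 0 0 0" --pt "4 0 0 0 0 0" --pt "4 0 0 0 0 0" --pt "4 0 0 0 0 0" --pt "4 0 0 0 0 0" --pt "4 0 0 0 0 0" --pt "4 0 0 0 0 0" --pt "4 0 0 0 0 0"

```text
clock: 6.95
tool_pos: [0.5089, -0.2126, 0.0478]
tcp_rot: [-1.813, -2.566, 0.0]
force: [-0.0, -0.2, 0.8]
gripper_width: 0.003
gripper_force: 0.1
```

Request:
drive_tool --pt "4 0 0 0 0 0" --pt "4 0 0 0 0 0" --pt "4 0 0 0 0 0" --pt "4 0 0 0 0 0" --pt "4 0 0 0 0 0" --pt "4 0 0 0 0 0" --pt "4 0 0 0 0 0" --pt "4 0 0 0 0 0" --pt "4 0 0 0 0 0" --pt "4 0 0 0 0 0" --pt "4 0 0 0 0 0"

```text
clock: 8.05
tool_pos: [0.4943, -0.1711, 0.0478]
tcp_rot: [-1.813, -2.565, -0.0]
force: [0.2, 0.0, 0.2]
gripper_width: 0.001
gripper_force: 0.1
```

```bash
python3 look.py wrist w3
```

```text
blue [207, 163, 107, 57, 5416] [259.7 190.1] [[ 0.4845 -0.1439  0.048 ]]
blue [215, 221, 90, 55, 1893] [258.8 237.4] [[ 0.4922 -0.1669  0.048 ]]
blue [253, 313, 15, 26, 320] [259.8 326.2] [[ 0.51   -0.2158  0.048 ]]
{'clock': 8.1, 'tool_pos': [0.494, -0.1706, 0.0478], 'tcp_rot': [-1.8125, -2.5653, -0.0001], 'force': [-0.0207, 0.366, 0.1028], 'gripper_width': 0.0018, 'joint_positions': [-0.5593, 0.546, 1.6279, 0.0001, 0.9682, -0.9]}
```

View pics/w3.png

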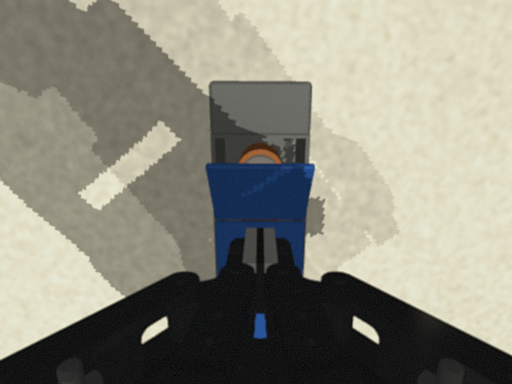

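The box is straight. Lid 4, still ajar, is at rows 163–220 and lid 3 is flat under the finger at (260,240). Continuing over lid 4.

Request:
drive_tool --pt "4 0 0 0 0 0" --pt "4 0 0 0 0 0" --pt "4 0 0 0 0 0" --pt "4 0 0 0 0 0" --pt "4 0 0 0 0 0" --pt "4 0 0 0 0 0" --pt "4 0 0 0 0 0" --pt "4 0 0 0 0 0" --pt "4 0 0 0 0 0" --pt "4 0 0 0 0 0" --pt "4 0 0 0 0 0" --pt "4 0 0 0 0 0"

```text
clock: 9.3
tool_pos: [0.4782, -0.1259, 0.0478]
tcp_rot: [-1.813, -2.565, 0.0]
force: [0.0, -0.0, 0.4]
gripper_width: 0.002
gripper_force: 0.0
```

Request:
drive_tool --pt "4 0 0 0 0 0" --pt "4 0 0 0 0 0" --pt "4 0 0 0 0 0" --pt "0 0 0 0 0 0" --pt "0 0 -5 0 0 0" --pt "0 0 -15 0 0 0" --pt "0 0 -30 0 0 0" --pt "0 0 -40 0 0 0" --pt "0 0 -40 0 0 0" --pt "-40 0 0 0 0 0" --pt "-40 0 0 0 0 0" --pt "-40 0 0 0 0 0"

```text
clock: 10.5
tool_pos: [0.5148, -0.2295, 0.1787]
tcp_rot: [1.812, 2.565, -0.0]
force: [0.1, 0.8, 0.1]
gripper_width: 0.003
gripper_force: 0.0
```

Request:
drive_tool --pt "-40 0 0 0 0 0" --pt "-40 0 0 0 0 0" --pt "0 0 0 0 0 0" --pt "0 0 0 0 0 0"

```text
clock: 10.9
tool_pos: [0.5409, -0.304, 0.1775]
tcp_rot: [-1.814, -2.564, -0.0]
force: [0.2, -0.8, -0.0]
gripper_width: -0.0
gripper_force: 0.0
```

```bash
python3 look.py wrist w4; python3 -c "
import cv2
a=cv2.imread('pics/w4.png')[60:260,180:350];cv2.imwrite('pics/w4c.png',cv2.resize(a,None,fx=3,fy=3))"
```

```text
red [235, 143, 50, 25, 1003] [259.8 153.2] [[ 0.5328 -0.2809  0.045 ]]
blue [232, 0, 56, 38, 2100] [259.8  18.4] [[ 0.4974 -0.1807  0.048 ]]
blue [233, 43, 54, 48, 2519] [259.7  66. ] [[ 0.5089 -0.2135  0.048 ]]
blue [234, 95, 52, 44, 2196] [259.5 116.7] [[ 0.522  -0.2513  0.048 ]]
{'clock': 10.95, 'tool_pos': [0.5408, -0.3031, 0.1778], 'tcp_rot': [-1.8131, -2.5648, -0.0003], 'force': [-0.9848, 0.1293, 0.4137], 'gripper_width': 0.0015, 'joint_positions': [-0.7015, 0.5431, 1.1787, 0.0001, 1.4205, -1.0416]}
```

View pics/w4c.png

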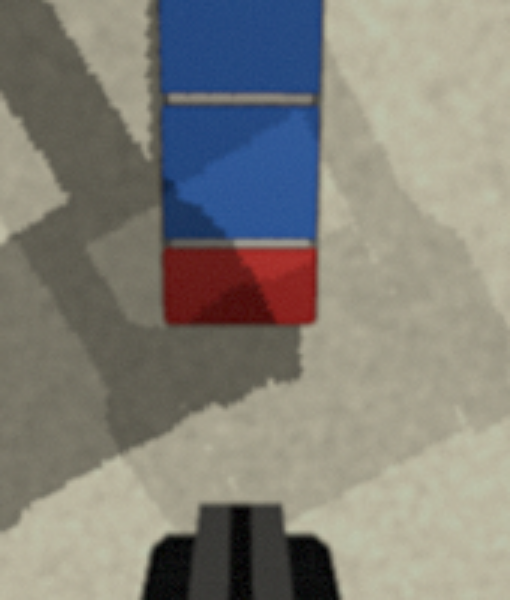

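Lids 1 to 3 look flat, with the thin hinge gaps showing at crop rows 100 and 243. I'll check the residual angles numerically.

Run:
```python
from h import *
u=np.array([-.335,.942])
for f in("w1","w4"):
    c=np.load(f+".npz");o=-c["R"].T@c["t"];print(f,"cam boxy",u@(o[:2]-[.504,-.197]),o[2])
    h=cv2.cvtColor(c["img"],cv2.COLOR_BGR2HSV);b=cv2.inRange(h,(100,140,40),(130,255,255))
    k,_,st,ce=cv2.connectedComponentsWithStats(b[:,235:285])
    for i in range(1,k):
        if st[i,4]<300: continue
        x=260;t,bt=st[i,1]-.5,st[i,1]+st[i,3]-.5
        y=[u@(p[:2]-[.504,-.197])*1e3 for p in ray(c,[[x,t],[x,bt]],.048)]
        print("free",round(y[0],1),"hinge",round(y[1],1),"len",round(y[0]-y[1],1))
```

```text
w1 cam boxy 0.06578147933714112 0.37461889669447335
free 73.6 hinge 41.6 len 32.0
free 35.6 hinge 2.4 len 33.1
free -7.2 hinge -37.2 len 29.9
free -45.2 hinge -77.0 len 31.8
w4 cam boxy -0.04271871985350444 0.32097384124268225
free 30.6 hinge 3.9 len 26.7
free 0.3 hinge -36.1 len 36.4
free -39.2 hinge -75.5 len 36.2
```

The image is too coarse to resolve the last milliradians, so I'll touch lid 1 to find its actual top height.

Request:
drive_tool --pt "26 0 0 0 0 0" --pt "26 0 0 0 0 0" --pt "0 0 40 0 0 0" --pt "0 0 40 0 0 0" --pt "0 0 30 0 0 0" --pt "0 0 15 0 0 0" --pt "0 0 4 0 0 0" --pt "0 0 0 0 0 0" --pt "0 0 0 0 0 0" --pt "0 0 1 0 0 0" --pt "0 0 0 0 0 0" --pt "0 0 0 0 0 0"

```text
clock: 12.15
tool_pos: [0.5239, -0.2545, 0.0482]
tcp_rot: [1.813, 2.565, -0.0]
force: [-0.4, -0.0, -0.1]
gripper_width: -0.001
gripper_force: 0.0
```

Request:
drive_tool --pt "0 0 0.3 0 0 0" --pt "0 0 0 0 0 0" --pt "0 0 0 0 0 0"

```text
clock: 12.45
tool_pos: [0.5238, -0.2544, 0.0475]
tcp_rot: [-1.813, -2.565, 0.0]
force: [0.6, -0.1, 0.4]
gripper_width: -0.0
gripper_force: 0.1
```

Request:
drive_tool --pt "0 0 0.3 0 0 0" --pt "0 0 0 0 0 0" --pt "0 0 0 0 0 0"

```text
clock: 12.75
tool_pos: [0.5238, -0.2544, 0.0472]
tcp_rot: [-1.813, -2.565, -0.0]
force: [-0.6, -0.3, 0.1]
gripper_width: 0.003
gripper_force: 0.0
```

Request:
drive_tool --pt "0 0 0.4 0 0 0" --pt "0 0 0 0 0 0" --pt "0 0 0 0 0 0"

```text
clock: 13.05
tool_pos: [0.5238, -0.2544, 0.0471]
tcp_rot: [1.813, 2.565, -0.0]
force: [-1.4, 1.1, 2.7]
gripper_width: 0.002
gripper_force: 1.9
```

Request:
drive_tool --pt "0 0 0.4 0 0 0" --pt "0 0 0 0 0 0" --pt "0 0 0 0 0 0"

```text
clock: 13.35
tool_pos: [0.5238, -0.2544, 0.047]
tcp_rot: [1.813, 2.565, -0.0]
force: [-2.5, 0.3, 7.2]
gripper_width: -0.001
gripper_force: 3.6
```

Contact is at a reading of 0.0471 m, so the first pass ran about 0.7 mm high. I'll make a second light pass at around 3 N.

Request:
drive_tool --pt "0 0 -0.4 0 0 0" --pt "3 0 0 0 0 0" --pt "4 0 0 0 0 0" --pt "4 0 0 0 0 0" --pt "4 0 0 0 0 0" --pt "4 0 0 0 0 0"

```text
clock: 13.95
tool_pos: [0.5175, -0.2364, 0.047]
tcp_rot: [1.813, 2.565, -0.0]
force: [0.2, -3.2, 3.0]
gripper_width: -0.002
gripper_force: 2.1
```

```bash
python3 look.py wrist w5
```

```text
red [254, 313, 13, 26, 281] [259.9 326.1] [[ 0.534  -0.2827  0.045 ]]
blue [206, 0, 108, 63, 6536] [259.3  30.2] [[ 0.4848 -0.1446  0.048 ]]
blue [208, 70, 103, 86, 8360] [258.9 111.7] [[ 0.4955 -0.1752  0.048 ]]
blue [212, 162, 94, 74, 6430] [258.7 196.6] [[ 0.5084 -0.212   0.048 ]]
blue [215, 241, 16, 36, 366] [221.3 254.3] [[ 0.5008 -0.2467  0.048 ]]
blue [290, 241, 13, 31, 277] [296.9 253.1] [[ 0.5361 -0.2335  0.048 ]]
{'clock': 14.0, 'tool_pos': [0.5173, -0.2358, 0.047], 'tcp_rot': [1.8125, 2.5655, -0.0001], 'force': [1.3198, -1.12, 4.8439], 'gripper_width': -0.0005, 'joint_positions': [-0.6359, 0.6067, 1.4966, -0.0, 1.0379, -0.9765]}
```

Lid 1's free edge is pressed home. Drag is about 3 N, so I'll dab the other free edges vertically so the box isn't shoved.

Request:
drive_tool --pt "0 0 -3 0 0 0" --pt "12 0 0 0 0 0" --pt "12 0 0 0 0 0" --pt "10 0 0 0 0 0" --pt "0 0 0 0 0 0" --pt "0 0 2 0 0 0" --pt "0 0 1.1 0 0 0" --pt "0 0 0 0 0 0" --pt "0 0 0 0 0 0"

```text
clock: 14.9
tool_pos: [0.5062, -0.2045, 0.047]
tcp_rot: [1.814, 2.565, 0.001]
force: [-1.6, 1.6, 3.8]
gripper_width: 0.004
gripper_force: 2.5
```

Request:
drive_tool --pt "0 0 -3 0 0 0" --pt "13 0 0 0 0 0" --pt "13 0 0 0 0 0" --pt "14 0 0 0 0 0" --pt "0 0 0 0 0 0" --pt "0 0 2 0 0 0" --pt "0 0 1 0 0 0" --pt "0 0 0 0 0 0" --pt "0 0 0 0 0 0"

```text
clock: 15.8
tool_pos: [0.4929, -0.1668, 0.047]
tcp_rot: [1.814, 2.565, 0.001]
force: [-0.5, 2.7, 5.8]
gripper_width: 0.002
gripper_force: 2.6
```

Request:
drive_tool --pt "0 0 -3 0 0 0" --pt "13 0 0 0 0 0" --pt "13 0 0 0 0 0" --pt "14 0 0 0 0 0" --pt "0 0 0 0 0 0" --pt "0 0 2 0 0 0" --pt "0 0 1 0 0 0" --pt "0 0 0 0 0 0" --pt "0 0 0 0 0 0"

```text
clock: 16.7
tool_pos: [0.4796, -0.1291, 0.047]
tcp_rot: [1.814, 2.565, 0.001]
force: [-0.7, 3.7, 5.7]
gripper_width: 0.002
gripper_force: 2.7
```

All four lids bottom out at the same height. I'll lift clear and verify.

Request:
drive_tool --pt "0 0 -3 0 0 0" --pt "0 0 -15 0 0 0" --pt "0 0 -35 0 0 0" --pt "0 0 -40 0 0 0" --pt "0 0 -40 0 0 0" --pt "0 0 -40 0 0 0" --pt "-20 -35 0 0 0 0" --pt "-20 -35 0 0 0 0" --pt "-20 -35 0 0 0 0" --pt "-20 -35 0 0 0 0" --pt "0 0 0 0 0 0" --pt "0 0 0 0 0 0"

```text
clock: 17.9
tool_pos: [0.3738, -0.2518, 0.2198]
tcp_rot: [1.816, 2.563, 0.0]
force: [0.3, 0.0, -0.5]
gripper_width: -0.002
gripper_force: 0.0
```

```bash
python3 look.py wrist w6; python3 look.py scene s6;python3 -c "
import cv2,numpy as np
a=cv2.imread('pics/scene0.png')[85:255,200:370];b=cv2.imread('pics/s6.png')[85:255,200:370];w=cv2.imread('pics/w6.png')
t=np.hstack([cv2.resize(a,(390,390)),cv2.resize(b,(390,390))]);cv2.imwrite('pics/c6.png',t)"
```

```text
red [366, 234, 41, 18, 700] [385.6 242.7] [[ 0.5318 -0.2833  0.045 ]]
blue [381, 79, 49, 39, 1737] [405.1  97.9] [[ 0.4817 -0.1385  0.048 ]]
blue [378, 122, 46, 37, 1532] [400.2 139.4] [[ 0.4949 -0.1758  0.048 ]]
blue [378, 162, 41, 34, 937] [401.2 175.7] [[ 0.5125 -0.209   0.048 ]]
blue [374, 175, 16, 21, 150] [378.9 187.3] [[ 0.4962 -0.2277  0.048 ]]
blue [370, 200, 29, 31, 666] [381.6 216.7] [[ 0.5129 -0.2563  0.048 ]]
blue [403, 200, 10, 16, 66] [408.9 204.5] [[ 0.5341 -0.2344  0.048 ]]
{'clock': 17.95, 'tool_pos': [0.3742, -0.2511, 0.2198], 'tcp_rot': [1.814, 2.5649, 0.0003], 'force': [0.1462, 0.6879, 0.1165], 'gripper_width': 0.0012, 'joint_positions': [-0.8549, 0.2166, 1.5753, 0.0002, 1.3498, -1.1946]}
red [219, 99, 13, 8, 53] [225.  102.7] [[ 0.5357 -0.2822  0.045 ]]
blue [226, 103, 48, 29, 505] [249.8 116.6] [[ 0.5045 -0.1872  0.048 ]]
blue [159, 149, 20, 15, 223] [168.3 155.8] [[ 0.7519 -0.1433  0.048 ]]
blue [100, 217, 38, 16, 87] [118.1 224.2] [[0.9111 0.0058 0.048 ]]
blue [113, 325, 97, 59, 3323] [161.8 360.1] [[0.9151 0.3066 0.048 ]]
{'clock': 18.0, 'tool_pos': [0.3745, -0.2507, 0.2197], 'tcp_rot': [-1.8126, -2.5659, -0.0003], 'force': [0.1229, 0.6207, 0.3816], 'gripper_width': 0.0003, 'joint_positions': [-0.8538, 0.2166, 1.5753, 0.0002, 1.3498, -1.1947]}
```

View pics/c6.png

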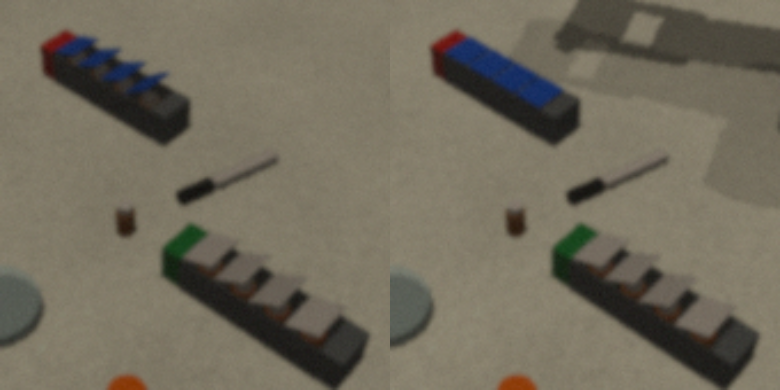

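View pics/w6.png

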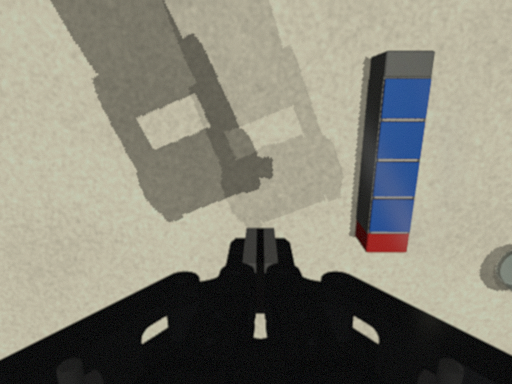

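All four blue lids are flat, at image rows 79–232 in the wrist view. The red ledge is within 1 mm of where it started, and the white box, vial and marker are unchanged. The hand is clear, so I'm handing in.

```bash
python3 -c "
from rig import order
print(order.hand_in())"
```

```text
the job is handed in; nothing more can be done
None
```

The job is handed in: all four blue lids are shut in order from the red end, after a light touch-up because the first pass ran about 0.7 mm high, the box stayed within about 1 mm of its start in the pictures, the white box, vial and marker look unchanged, and the hand is clear.

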